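# Wind the music box, close it with its double lid, take the outer lid off again

## Robot

A 7-joint arm with a two-finger parallel gripper is mounted at the origin on the work surface. World frame = base frame: x ahead of the robot, y to its left, z up, the work surface at z = 0. Lengths are in m, angles in rad, forces in N, time in s.
With the tool pointing down it reaches from about 0.425 to 0.825 m from the base axis. Payload 3.6 kg.
Tool frame: the origin (TCP) lies midway between the tips of the shut fingers; the grasp point (between the pads) lies 19 mm behind it (robot.grip_point_offset is the distance from the TCP to the grasp point, in m); x points along the fingers, z is the direction in which the jaws open and shut, and the axes are right-handed (so a half turn about x gives the same grasp; the last joint's range is limited). The gripper opens to 93 mm and grips with 3 to 60 N. Pads are 15 mm wide; open, the fingers measure 128 mm over their backs; the gripper's body (75 mm by 188 mm) begins 65 mm behind the grasp point.
Start: joints at [1.25, 0.615, -0.013, 1.423, 0.008, 1.103, -0.04], TCP at [0.188, -0.622, 0.219] pointing down, gripper open.
Joint ranges: [-3.12, 3.12], [-0.3, 2.06], [-1.34, 1.32], [0.26, 2.42], [-1.36, 4.5], [0.01, 1.98], [-2.84, 2.84]. Speed limits (rad/s): [2.79, 2.79, 3.14, 3.14, 3.14, 3.14, 3.14].

## Interface

Orientations are given as a rotation vector (axis times angle).
In Python, from bench import robot, read_camera, camera_info gives the robot as it stands.
- The arm moves only by the tool send_rows, never from a script. Its argument "moves" is one flat list of numbers, 7 for each row, row after row: the shift along the tool's x, y, z in mm, then the turn, a rotation vector about the tool's x, y, z in rad, then the closure, from -1 (fully open) to 1 (shut), so that 0 is half open. In form: [dx, dy, dz, wx, wy, wz, gripper, dx, dy, dz, wx, wy, wz, gripper, ...]. A call has exactly 10 rows; each row is the pose to reach, as a shift and turn from the pose measured when the call began, along the tool's axes at that moment; what a row does not reach only later rows make up. A row lasts 1/10 s, in which the tool goes at most 50 mm and 8.59 degrees, less where a joint would pass 70% of its speed; a pose out of reach is approached as far as the arm can. A call with a gripper value outside its range is refused whole. The fingers move at their own pace and stop on an object; "newtons" is the grip in N (left out, the last holds). Time passes only in rows, so rows that repeat a pose let the fingers close, or fill a call up. It gives the time, the measured TCP pose, the force and the opening at its end, in the units of the state.
- robot.get_obs(): the state, without advancing time (a new reading comes with each control period).
- read_camera(name): name is "side" or "top"; returns the picture (480x640x3 uint8, red, green, blue); there is no depth.
- camera_info(name): a dict with "fovy" (degrees; the focal length in pixels is half the picture's height over the tangent of half this angle, whatever the lens; pixels are square), "cx", "cy" (the principal point, pixels), "R" (3x3) and "t" (3): a world point X has camera coordinates R X + t. Camera axes: x right, y down, z forward; pixel columns grow to the right and rows downward; lengths in m; the calibration is good to about 2 mm. A picture is of the moment at which its call begins. camera_info takes no time and is no camera call.
- robot.job_done(): hands the job in, once; it reports no verdict.
The state is a dict: "t": time; "joint_pos": joint angles; "qd": joint speeds; "tau": joint torques, N m; "tcp_pos": TCP position; "tcp_rot": TCP orientation; "force": force on the tool from outside, world axes, zero at the start; "torque": the same for the moment, N m; "finger_gap": finger opening in m.
Only numpy, scipy, OpenCV 4.12 (cv2) and the standard library are available. Lean on these libraries where they do the work, as an engineer would, in place of code of your own. Each camera call takes 0.05 s, during which the arm holds its last target. There are 200 camera calls.

## Task

Wind the red key inside the open bamboo music box clockwise until it stops fully wound (the white dot on its wing then points at the white mark beside it). Then lift the nested double lid by the white stem of the blue inner lid, so that both lids travel together, lower it gently over the box until the inner lid is fully seated in the mouth and the outer lid lies on the rim, and let go of the stem. Finally take the outer bamboo lid by its dark collar and raise it alone, straight up until it hangs clear above the stem over the box, leaving the inner lid seated and the other things on the shelf alone; finish while still holding the outer lid up there for me.

Things in the scene. Friction and masses are not known exactly. Their poses are not given: they have to be found in the camera images.
- box: Open square bamboo music box, fixed, 142 x 142 x 62 mm high, walls 8 mm (mouth 126 x 126 mm), floor 6 mm up. Origin: centre of the underside; z up, x and y along the sides. Dark posts 18 x 18 mm in the four inner corners, tops 54 mm up, carry the inner lid. A brass movement 50 x 60 mm, top 22 mm up, is under the key in the middle; on its +y side a white 8 mm mark.
- box_seat (a point): Centre of the inner lid's seat in the box mouth, 54 mm above the shelf, 8 mm below the rim. Axes as the box.
- key_grip (a point): Point on the upright axis of the red four-winged key, in the centre of the box, at the height to grip it (40 mm above the shelf). Its head is an upright cross 26 mm from tip to tip along this point's x and y, wings 10 mm thick: grip it over two opposite tips, at any quarter turn; it reaches from 25 to 47 mm above the shelf. A white dot on top marks the +x wing.
- key (a joint): Winding angle in rad, grows clockwise seen from above. At 0 the key's x is the box's x; at the stop, 4.71, the dot points along the box's +y, at the white mark: fully wound. Starts at 0.9 to 1.7. The spring resists with 0.06 to 0.09 N m; the key stays where it is left, so it can be wound in several grasps.
- inner_lid: Blue square plate 120 x 120 x 6 mm with a white square stem 14 x 14 mm in its centre; 70 to 140 g. Origin: centre of the underside; z up the stem, x, y along the sides. Starts flat on the shelf under the outer lid. Drops into the box mouth with 3 mm play a side (any quarter turn fits) and rests on the corner posts, plate top 2 mm below the rim.
- stem_top (a point): Top centre of the inner lid's stem, 62 mm above its underside; axes as the inner lid. With the lids nested the stem stands 28 mm out of the outer lid's collar (26 mm when closed on the box, its top then 116 mm above the shelf). Lifting by the stem carries both lids, as the outer rests on the inner plate.
- outer_lid: Bamboo square plate 146 x 146 x 8 mm with a dark square collar 40 x 40 mm, 20 mm high, round a 22 x 22 mm hole where the stem passes with 4 mm play a side; 105 to 210 g. Origin: centre of the underside; z up, x, y along the sides. Starts resting on the inner plate, 6 mm above the shelf; closed, it lies on the rim, 62 mm up. The collar lifts this lid alone.
- collar_top (a point): Top centre of the outer lid's collar (28 mm above the outer lid's underside; the collar is 20 mm high). Axes as the outer lid.
- whistle: Orange plastic whistle, 42 x 18 x 22 mm, bystander. Origin: under its round body.
- bell: Chrome bicycle bell, 58 mm across, 40 mm high, bystander. Origin: centre of the underside.
- dish: Blue ceramic dish, 110 mm across, 28 mm high, bystander. Origin: centre of the underside.
- phone_stand: Black hard silicone phone stand, 85 x 70 mm, 90 mm high, bystander. Origin: centre of the underside.
- plant_pot: Succulent in a terracotta pot, 86 mm across, 72 mm high (115 mm with leaves), bystander. Origin: centre of the underside.
- mug: White mug, 80 mm across, 90 mm high, handle to its +y, bystander. Origin: centre of the underside.
- glasses_case: Grey glasses case, 60 x 155 x 35 mm, bystander. Origin: centre of the underside.
There are look-alikes about, which are no part of the job. Leave any green or pink look-alike of the outer_lid alone.

How it is judged:
By the outcome, as a careful person would: the job done as asked, in the order asked, and still so for the second after the job is handed in, while the arm keeps its last pose, push and grip.
It also fails if it takes over 72 s, if anything falls off the work surface, if the arm or the gripper's body presses on something with over 40 N, if the wrist force passes 120 N, or if a joint passes its speed limit or range.

## Working session

There is one attempt and no reset: what is moved stays moved. The work goes in short steps, Python scripts to look and compute and a tool call to move; the robot and the scene stay as the last step left them, time stands still between calls to the robot, and variables do not carry over. Pictures are saved under pics/ and viewed, about 8 in all and at most 12, crops included, and the job is handed in when it is done.

Besides the shell and the picture viewer there is one more tool, called after "Emit:" as name(argument=value, ...) on one line, values as JSON. send_rows: Moves the arm, as the interface text tells. Its arguments: {"type":"object","properties":{"moves":{"type":"array","items":{"type":"number"}},"newtons":{"type":"number"}},"required":["moves"]}

```bash
mkdir -p pics; ls; python3 - <<'E'
from bench import robot, read_camera, camera_info
import cv2
for n in("top","side"):
    cv2.imwrite(f"pics/{n}0.png",read_camera(n)[:,:,::-1]); c=camera_info(n); print(n,c)
o=robot.get_obs(); print(o)
E
```

```text
pics
top {'fovy': 43.852829580146114, 'cx': 316.8119429480419, 'cy': 236.16238687778284, 'R': array([[-0.0252896 , -0.99944112, -0.02186046],
       [-0.99783562,  0.02656468, -0.06015303],
       [ 0.06070013,  0.0202919 , -0.99794976]]), 't': array([-0.08103073,  0.52224943,  1.44807446])}
side {'fovy': 45.550700833981374, 'cx': 321.4012144752618, 'cy': 240.90189871182096, 'R': array([[-0.89022679, -0.45490657, -0.02358528],
       [-0.21691187,  0.46887614, -0.85621516],
       [ 0.40055648, -0.75710975, -0.51608074]]), 't': array([0.41284011, 0.22502819, 0.99593435])}
{'t': 0.1, 'joint_pos': array([ 1.25048382,  0.61582578, -0.01258277,  1.42469451,  0.00808075,
        1.1034084 , -0.04042481]), 'qd': array([-4.47411846e-04, -4.42763189e-04, -1.65138622e-03, -4.56259204e-03,
        7.88186566e-04,  2.32368135e-03,  9.81240727e-05]), 'tau': array([ 2.61129942e-03, -4.60040259e+01,  2.10437528e-01, -1.66244620e+01,
       -6.11567334e-02,  1.69074914e-02,  1.00465527e-04]), 'tcp_pos': array([ 0.18803942, -0.62147909,  0.21760961]), 'tcp_rot': array([ 0.99146622,  1.3358911 , -0.98924238]), 'force': array([ 0.76274642, -0.6330807 ,  0.89610254]), 'torque': array([-3.73720135e-02,  1.46079267e-02, -5.42366572e-05]), 'finger_gap': 0.09296511738797987}
```

View pics/top0.png

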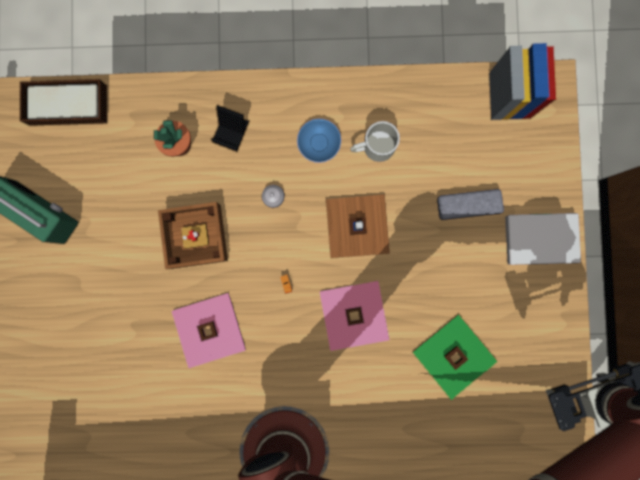

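View pics/side0.png

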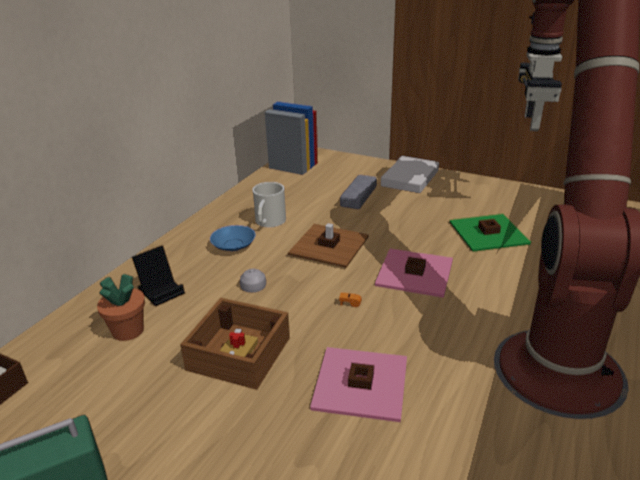

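The top view shows the box at (194,236), the nested lids with the white stem at (358,225), and the look-alikes in pink and green. Next I measure the box and lids.

```bash
cat > h.py <<'E'
import numpy as np, cv2
from bench import robot, read_camera, camera_info
from scipy.spatial.transform import Rotation as Rn
def K(c): return 240/np.tan(np.radians(c["fovy"])/2)
def ray(n,u,v,z):
    c=camera_info(n); f=K(c); d=c["R"].T@np.array([(u-c["cx"])/f,(v-c["cy"])/f,1]); o=-c["R"].T@c["t"]
    return o+d*(z-o[2])/d[2]
def proj(n,X):
    c=camera_info(n); p=c["R"]@np.asarray(X)+c["t"]; return K(c)*p[:2]/p[2]+[c["cx"],c["cy"]]
def rect(n,mask,z):
    cs,_=cv2.findContours(mask.astype(np.uint8),cv2.RETR_EXTERNAL,cv2.CHAIN_APPROX_NONE)
    k=max(cs,key=cv2.contourArea)
    P=np.array([ray(n,u,v,z)[:2] for u,v in k[:,0]])*1000
    return cv2.minAreaRect(P.astype(np.float32)),k
E
python3 - <<'E'
from h import *
im=cv2.imread("pics/top0.png"); hsv=cv2.cvtColor(im,cv2.COLOR_BGR2HSV)
out=[]
for nm,(x,y),z,hz in(("box",(194,236),.062,45),("lid",(358,225),.014,45)):
    c=im[y-hz:y+hz,x-hz:x+hz]; out.append(cv2.resize(c,(400,400),interpolation=cv2.INTER_CUBIC))
    h=hsv[y-hz:y+hz,x-hz:x+hz]
    print(nm,h[hz,5:85:4].tolist())
    for T in (130,145,155):
        m=np.zeros(im.shape[:2],np.uint8); m[y-hz:y+hz,x-hz:x+hz]=h[...,2]<T
        r,k=rect("top",m,z); print(nm,T,np.round(np.r_[r[0],r[1],r[2]],1))
cv2.imwrite("pics/c0.png",np.hstack(out))
E
```

```text
box [[17, 113, 192], [17, 114, 190], [13, 144, 136], [13, 155, 51], [13, 151, 81], [13, 151, 145], [13, 150, 150], [16, 108, 173], [10, 105, 187], [1, 199, 192], [1, 77, 185], [14, 140, 133], [19, 154, 184], [19, 158, 144], [13, 151, 133], [13, 152, 136], [13, 151, 135], [13, 151, 59], [17, 115, 111], [17, 113, 174]]
box 130 [542.1 196.3 169.6 156.3   6.6]
box 145 [542.6 197.2 173.1 158.9   6.5]
box 155 [542.3 196.6 174.7 162.2   6.6]
lid [[17, 113, 200], [17, 114, 201], [17, 114, 194], [13, 150, 136], [13, 151, 147], [13, 148, 141], [13, 151, 152], [13, 151, 150], [12, 157, 83], [113, 86, 89], [90, 3, 202], [10, 5, 142], [12, 151, 123], [13, 151, 147], [13, 151, 142], [13, 149, 147], [13, 151, 144], [14, 139, 149], [17, 114, 193], [17, 116, 141]]
lid 130 [ 470.8 -257.7   88.3   70.9   88.5]
lid 145 [ 531.2 -210.7  186.5  189.2   88.5]
lid 155 [ 531.2 -210.7  186.5  189.2   88.5]
```

View pics/c0.png

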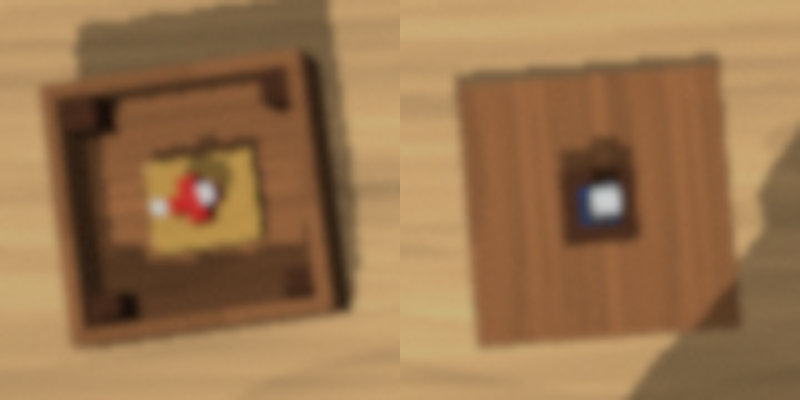

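```bash
python3 - <<'E'
from h import *
im=cv2.imread("pics/top0.png"); hsv=cv2.cvtColor(im,cv2.COLOR_BGR2HSV)
S=90/400
def c2p(x,y,cx,cy): return (x+.5)*S-.5+cx-45,(y+.5)*S-.5+cy-45
C=np.array([ray("top",*c2p(x,y,194,236),.062)*1000 for x,y in((40,88),(302,50),(332,308),(76,347))])[:,:2]
r=cv2.minAreaRect(C.astype(np.float32)); print("box",C.round(1).tolist(),C.mean(0),np.linalg.norm(C-np.roll(C,-1,0),axis=1))
e=C[0]-C[1]+C[3]-C[2]; print("box y-axis yaw-90:",np.degrees(np.arctan2(e[1],e[0]))-90); e=C[0]-C[3]+C[1]-C[2]; print("x yaw",np.degrees(np.arctan2(e[1],e[0])))
m=np.zeros(im.shape[:2],np.uint8); m[175:275,310:405]=(abs(hsv[175:275,310:405,0].astype(int)-13)<3)&(hsv[175:275,310:405,1]>133)
r,k=rect("top",m,.014); print("lid",r)
C=np.array([ray("top",*c2p(x,y,358,225),.014)*1000 for x,y in((460,78),(719,60),(740,326),(478,348)) for x in [x-400]])[:,:2]
print("lid c",C.round(1).tolist(),C.mean(0),np.linalg.norm(C-np.roll(C,-1,0),axis=1))
e=C[0]-C[3]+C[1]-C[2]; print("x yaw",np.degrees(np.arctan2(e[1],e[0])))
def cent(n,img,box,f,z):
    x0,x1,y0,y1=box; s=img[y0:y1,x0:x1]; mm=f(s,cv2.cvtColor(s,cv2.COLOR_BGR2HSV)); yy,xx=np.nonzero(mm); u,v=xx.mean()+x0,yy.mean()+y0
    print(n,len(xx),u,v,(ray(n,u,v,z)*1000).round(1)); return u,v
sd=cv2.imread("pics/side0.png")
white=lambda s,h:(h[...,1]<50)&(h[...,2]>150)
red=lambda s,h:((h[...,0]<6)|(h[...,0]>174))&(h[...,1]>180)
print("stem");cent("top",im,(350,368,215,235),white,.068); cent("side",sd,(320,338,220,240),white,.055)
print("key");cent("top",im,(180,210,225,250),red,.047);cent("side",sd,(225,250,325,350),red,.043)
cent("top",im,(189,202,225,236),white,.047); print(proj("side",[.530,.196,.047]))
print(c2p(195,198,194,236))
cv2.imwrite("pics/c1.png",cv2.resize(np.hstack([sd[295:385,180:295],sd[200:290,280:395]]),None,fx=3.4,fy=3.4,interpolation=cv2.INTER_CUBIC))
E
```

```text
box [[589.0, 284.1], [605.6, 142.1], [466.5, 128.1], [449.2, 266.0]] [527.56874951 205.07934469] [142.9469939  139.85217431 138.94699465 141.01435697]
box y-axis yaw-90: 6.918857133968913
x yaw 6.566256319917792
lid ((542.976318359375, -194.58956909179688), (146.07684326171875, 143.90084838867188), 3.23549222946167)
lid c [[615.6, -119.9], [621.6, -263.4], [474.2, -270.2], [465.8, -125.9]] [ 544.32405712 -194.84774394] [143.65220164 147.60890853 144.57743899 149.94891521]
x yaw 2.4618197835916393
stem
top 31 358.64516129032256 224.74193548387098 [ 541.1 -195.2   68. ]
side 17 329.05882352941177 224.76470588235293 [ 547.8 -207.    55. ]
key
top 30 190.9 236.1 [526.2 208.3  47. ]
side 173 236.56069364161849 338.88439306358384 [523.5 214.1  43. ]
top 11 194.9090909090909 233.63636363636363 [531.9 198.5  47. ]
[239.01713883 330.17046689]
(192.4875, 235.16250000000002)
```

View pics/c1.png

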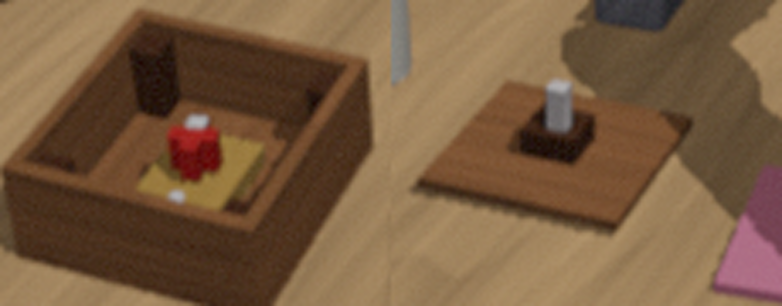

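```bash
cat >> h.py <<'E'
def state():
    o=robot.get_obs(); R=Rn.from_rotvec(o["tcp_rot"]).as_matrix()
    print("t %.1f tcp"%o["t"],(o["tcp_pos"]*1000).round(1),"jaw yaw %.1f tilt x"%np.degrees(np.arctan2(R[1,2],R[0,2])),R[:,0].round(3),"q",o["joint_pos"].round(2),"F",o["force"].round(1),"M",o["torque"].round(3),"gap",round(o["finger_gap"]*1000,1))
    return o,R
def to(pos_mm,yaw_deg):
    "shift mm and rotvec in tool axes from the current pose to a tool-down pose with the jaws along yaw"
    o,R=state(); a=np.radians(yaw_deg); x=np.array([0,0,-1.]); z=np.array([np.cos(a),np.sin(a),0]); T=np.c_[x,np.cross(z,x),z]
    print(pos_mm,yaw_deg,"->",(R.T@(np.array(pos_mm)-o["tcp_pos"]*1000)).round(1),Rn.from_matrix(R.T@T).as_rotvec().round(3))
E
python3 - <<'E'
from h import *
for y in(32,-58,122): to([528,205,230],y)
E
```

```text
t 0.1 tcp [ 188.  -621.5  217.6] jaw yaw -73.2 tilt x [-0.001  0.002 -1.   ] q [ 1.25  0.62 -0.01  1.42  0.01  1.1  -0.04] F [ 0.8 -0.6  0.9] M [-0.037  0.015 -0.   ] gap 93.0
[528, 205, 230] 32 -> [ -10.8  564.7 -692.6] [-1.835 -0.002 -0.002]
t 0.1 tcp [ 188.  -621.5  217.6] jaw yaw -73.2 tilt x [-0.001  0.002 -1.   ] q [ 1.25  0.62 -0.01  1.42  0.01  1.1  -0.04] F [ 0.8 -0.6  0.9] M [-0.037  0.015 -0.   ] gap 93.0
[528, 205, 230] -58 -> [ -10.8  564.7 -692.6] [-0.265 -0.002 -0.   ]
t 0.1 tcp [ 188.  -621.5  217.6] jaw yaw -73.2 tilt x [-0.001  0.002 -1.   ] q [ 1.25  0.62 -0.01  1.42  0.01  1.1  -0.04] F [ 0.8 -0.6  0.9] M [-0.037  0.015 -0.   ] gap 93.0
[528, 205, 230] 122 -> [ -10.8  564.7 -692.6] [ 2.877 -0.     0.003]
```

Emit:
send_rows(moves=[-3, 46, -25, -0.14, 0, 0, 0, -6, 92, -50, -0.28, 0, 0, 0, -9, 138, -75, -0.42, 0, 0, 0, -12, 184, -100, -0.56, 0, 0, 0, -15, 230, -124, -0.7, 0, 0, 0, -18, 276, -149, -0.84, 0, 0, 0, -21, 322, -174, -0.98, 0, 0, 0, -24, 368, -198, -1.12, 0, 0, 0, -27, 414, -223, -1.26, 0, 0, 0, -30, 460, -247, -1.4, 0, 0, 0], newtons=30)

```text
t: 1.1
tcp_pos: [0.541, -0.2667, 0.2466]
tcp_rot: [-0.099, 1.57, 0.103]
force: [1.6, -0.7, 0.2]
finger_gap: 0.0461
```

```bash
python3 - <<'E'
from h import *
to([528,205,200],122)
E
```

```text
t 1.1 tcp [ 541.  -266.7  246.6] jaw yaw 7.4 tilt x [-0.001  0.002 -1.   ] q [ 0.68  0.55 -0.42  1.52  0.24  1.13  0.34] F [ 1.6 -0.7  0.2] M [-0.088 -0.095 -0.012] gap 46.1
[528, 205, 200] 122 -> [ 47.7 469.4  47.6] [-2.001e+00  2.000e-03 -3.000e-03]
```

Emit:
send_rows(moves=[3, 47, 5, -0.145, 0, 0, 0, 6, 94, 10, -0.29, 0, 0, 0, 10, 141, 14, -0.435, 0, 0, 0, 15, 188, 19, -0.58, 0, 0, 0, 20, 235, 24, -0.725, 0, 0, 0, 25, 282, 29, -0.87, 0, 0, 0, 30, 329, 33, -1.015, 0, 0, 0, 36, 376, 38, -1.16, 0, 0, 0, 42, 423, 43, -1.305, 0, 0, 0, 47, 469, 48, -1.45, 0, 0, 0])

```text
t: 2.1
tcp_pos: [0.528, 0.2061, 0.2]
tcp_rot: [-1.217, 1.203, 1.221]
force: [0.3, 0.3, 0.0]
finger_gap: 0.0465
```

```bash
python3 - <<'E'
from h import *
to([528,205,90],122)
E
```

```text
t 2.1 tcp [528.  206.1 200. ] jaw yaw 90.8 tilt x [-0.002  0.001 -1.   ] q [ 0.08  0.62 -0.81  1.68  0.5   1.06  0.7 ] F [0.3 0.3 0. ] M [ 0.106 -0.213  0.018] gap 46.5
[528, 205, 90] 122 -> [110.   -0.2  -1.2] [-0.545  0.002 -0.002]
```

Emit:
send_rows(moves=[12, 0, 0, -0.1, 0, 0, 0, 25, 0, 0, -0.2, 0, 0, 0, 40, 0, -0.5, -0.3, 0, 0, 0, 55, 0, -1, -0.4, 0, 0, 0, 70, 0, -1, -0.5, 0, 0, 0, 85, 0, -1, -0.545, 0, 0, 0, 100, 0, -1, -0.545, 0, 0, 0, 115, 0, -1, -0.545, 0, 0, 0, 125, 0, -1, -0.545, 0, 0, 0, 125, 0, -1, -0.545, 0, 0, 0])

```text
t: 3.1
tcp_pos: [0.527, 0.2046, 0.0734]
tcp_rot: [-1.604, 0.894, 1.612]
force: [0.5, -0.3, 0.2]
finger_gap: 0.0467
```

```bash
python3 - <<'E'
from h import *
to([528,205,25],122)
a=read_camera("side")[250:400,150:330,::-1]; b=read_camera("top")[180:300,120:264,::-1]
cv2.imwrite("pics/c2.png",np.hstack([cv2.resize(a,(480,400),interpolation=2),cv2.resize(b,(320,400),interpolation=2)]))
E
```

```text
t 3.1 tcp [527.  204.6  73.4] jaw yaw 122.0 tilt x [-0.005 -0.    -1.   ] q [ 0.08  0.81 -0.83  1.81  0.76  0.88  1.02] F [ 0.5 -0.3  0.2] M [ 0.057 -0.153  0.028] gap 46.7
[528, 205, 25] 122 -> [48.4 -1.3 -0.4] [-0.     0.002 -0.004]
```

View pics/c2.png

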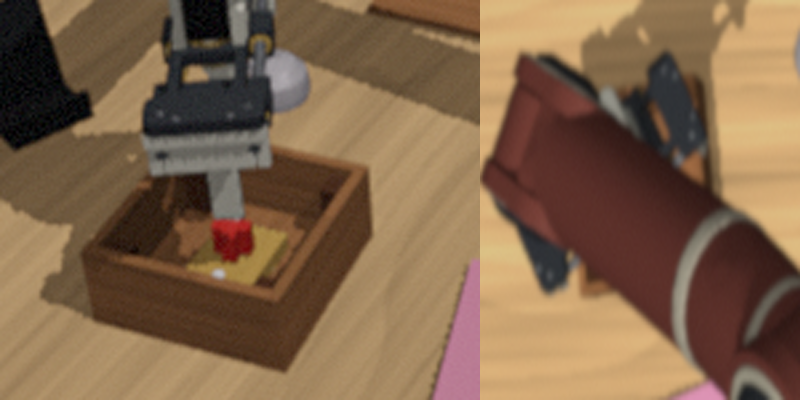

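The tool is centred over the key within about 1 px: fingers at crop x≈230, key at 233. I'll descend and grip.

Emit:
send_rows(moves=[12, 0, 0, 0, 0, -0.003, 0, 24, 0, 0, 0, 0, -0.003, 0, 34, 0, 0, 0, 0, -0.003, 0, 42, 0, 0, 0, 0, -0.003, 0, 48, 0, 0, 0, 0, -0.003, 0, 49, 0, 0, 0, 0, -0.003, 1, 49, 0, 0, 0, 0, -0.003, 1, 49, 0, 0, 0, 0, -0.003, 1, 49, 0, 0, 0, 0, -0.003, 1, 49, 0, 0, 0, 0, -0.003, 1], newtons=30)

```text
t: 4.2
tcp_pos: [0.5272, 0.2071, 0.0264]
tcp_rot: [-1.604, 0.885, 1.609]
force: [-1.9, 3.2, -1.6]
finger_gap: 0.0257
```

```bash
python3 - <<'E'
from h import *
state()
E
```

```text
t 4.2 tcp [527.2 207.1  26.4] jaw yaw 122.0 tilt x [ 0.     0.006 -1.   ] q [ 0.05  0.87 -0.77  1.84  0.84  0.79  0.96] F [-1.9  3.2 -1.6] M [ 0.741  0.24  -0.042] gap 25.7
```

Emit:
send_rows(moves=[0, 0, 0, 0.12, 0, 0, 1, 0, 0, 0, 0.24, 0, 0, 1, 0, 0, 0, 0.36, 0, 0, 1, 0, 0, 0, 0.48, 0, 0, 1, 0, 0, 0, 0.6, 0, 0, 1, 0, 0, 0, 0.72, 0, 0, 1, 0, 0, 0, 0.84, 0, 0, 1, 0, 0, 0, 0.96, 0, 0, 1, 0, 0, 0, 1.08, 0, 0, 1, 0, 0, 0, 1.2, 0, 0, 1])

```text
t: 5.2
tcp_pos: [0.5271, 0.2089, 0.0265]
tcp_rot: [-0.717, 1.442, 0.729]
force: [0.0, 3.0, -4.4]
finger_gap: 0.0262
```

```bash
python3 - <<'E'
from h import *
state()
E
```

```text
t 5.2 tcp [527.1 208.9  26.5] jaw yaw 53.1 tilt x [ 0.001  0.008 -1.   ] q [-0.12  0.79 -0.47  1.84  0.55  0.64  0.01] F [ 0.   3.  -4.4] M [ 0.745 -0.097  0.067] gap 26.2
```

Emit:
send_rows(moves=[0, 0, 0, 0.12, 0, 0, 1, 0, 0, 0, 0.24, 0, 0, 1, 0, 0, 0, 0.36, 0, 0, 1, 0, 0, 0, 0.48, 0, 0, 1, 0, 0, 0, 0.6, 0, 0, 1, 0, 0, 0, 0.72, 0, 0, 1, 0, 0, 0, 0.84, 0, 0, 1, 0, 0, 0, 0.96, 0, 0, 1, 0, 0, 0, 1.08, 0, 0, 1, 0, 0, 0, 1.2, 0, 0, 1])

```text
t: 6.2
tcp_pos: [0.5288, 0.2096, 0.0265]
tcp_rot: [0.225, 1.557, -0.209]
force: [2.7, 1.5, -6.5]
finger_gap: 0.0266
```

```bash
python3 - <<'E'
from h import *
state()
E
```

```text
t 6.2 tcp [528.8 209.6  26.5] jaw yaw -15.8 tilt x [ 0.004  0.01  -1.   ] q [-0.32  0.74 -0.15  1.85  0.18  0.56 -0.85] F [ 2.7  1.5 -6.5] M [ 0.355 -0.608  0.102] gap 26.6
```

Emit:
send_rows(moves=[0, 0, 0, 0.11, 0, 0, 1, 0, 0, 0, 0.22, 0, 0, 1, 0, 0, 0, 0.33, 0, 0, 1, 0, 0, 0, 0.44, 0, 0, 1, 0, 0, 0, 0.55, 0, 0, 1, 0, 0, 0, 0.66, 0, 0, 1, 0, 0, 0, 0.77, 0, 0, 1, 0, 0, 0, 0.88, 0, 0, 1, 0, 0, 0, 0.98, 0, 0, 1, 0, 0, 0, 1.08, 0, 0, 1])

```text
t: 7.2
tcp_pos: [0.5298, 0.2085, 0.0266]
tcp_rot: [1.06, 1.303, -1.044]
force: [0.1, -1.9, -0.8]
finger_gap: 0.0258
```

```bash
python3 - <<'E'
from h import *
state()
E
```

```text
t 7.2 tcp [529.8 208.5  26.6] jaw yaw -77.9 tilt x [ 0.006  0.008 -1.   ] q [-0.5   0.74  0.14  1.85 -0.2   0.55 -1.59] F [ 0.1 -1.9 -0.8] M [-0.497 -0.054  0.12 ] gap 25.8
```

Now small steps to the stop, watching the torque.

Emit:
send_rows(moves=[0, 0, 0, 0.03, 0, 0, 1, 0, 0, 0, 0.06, 0, 0, 1, 0, 0, 0, 0.09, 0, 0, 1, 0, 0, 0, 0.11, 0, 0, 1, 0, 0, 0, 0.13, 0, 0, 1, 0, 0, 0, 0.15, 0, 0, 1, 0, 0, 0, 0.17, 0, 0, 1, 0, 0, 0, 0.19, 0, 0, 1, 0, 0, 0, 0.2, 0, 0, 1, 0, 0, 0, 0.2, 0, 0, 1])

```text
t: 8.2
tcp_pos: [0.5301, 0.2082, 0.0266]
tcp_rot: [1.21, 1.216, -1.193]
force: [0.6, -2.1, 0.7]
finger_gap: 0.0261
```

```bash
python3 - <<'E'
from h import *
state()
E
```

```text
t 8.2 tcp [530.1 208.2  26.6] jaw yaw -89.4 tilt x [ 0.006  0.008 -1.   ] q [-0.53  0.75  0.2   1.85 -0.26  0.56 -1.72] F [ 0.6 -2.1  0.7] M [-0.379  0.138  0.551] gap 26.1
```

Emit:
send_rows(moves=[0, 0, 0, 0.2, 0, 0, 0, 0, 0, 0, 0.2, 0, 0, 0, 0, 0, 0, 0.2, 0, 0, 0, -10, 0, 0, 0.2, 0, 0, 0, -30, 0, 0, 0.2, 0, 0, 0, -60, 0, 0, 0.2, 0, 0, 0, -95, 0, 0, 0.2, 0, 0, 0, -130, 0, 0, 0.2, 0, 0, 0, -165, 0, 0, 0.2, 0, 0, 0, -180, 0, 0, 0.2, 0, 0, 0])

```text
t: 9.2
tcp_pos: [0.531, 0.2072, 0.2113]
tcp_rot: [1.363, 1.114, -1.332]
force: [-0.2, 0.2, -0.2]
finger_gap: 0.0464
```

```bash
python3 - <<'E'
from h import *
to([543,-195,200],-87); to([543,-195,200],3)
E
```

```text
t 9.2 tcp [531.  207.2 211.3] jaw yaw -100.8 tilt x [ 0.013  0.011 -1.   ] q [-0.64  0.51  0.37  1.69 -0.22  0.96 -1.96] F [-0.2  0.2 -0.2] M [ 0.018  0.059 -0.005] gap 46.4
[543, -195, 200] -87 -> [  6.8  87.4 392.9] [-0.242 -0.012 -0.012]
t 9.2 tcp [531.  207.2 211.3] jaw yaw -100.8 tilt x [ 0.013  0.011 -1.   ] q [-0.64  0.51  0.37  1.69 -0.22  0.96 -1.96] F [-0.2  0.2 -0.2] M [ 0.018  0.059 -0.005] gap 46.4
[543, -195, 200] 3 -> [  6.8  87.4 392.9] [-1.812  0.    -0.02 ]
```

Emit:
send_rows(moves=[1, 9, 40, -0.145, 0, 0, 0, 2, 18, 80, -0.29, 0, 0, 0, 3, 27, 120, -0.435, 0, 0, 0, 4, 36, 160, -0.58, 0, 0, 0, 5, 45, 200, -0.725, 0, -0.01, 0, 6, 54, 240, -0.87, 0, -0.01, 0, 7, 63, 280, -1.015, 0, -0.01, 0, 8, 71, 320, -1.16, 0, -0.01, 0, 8, 79, 360, -1.305, 0, -0.02, 0, 8, 87, 393, -1.45, 0, -0.02, 0])

```text
t: 10.2
tcp_pos: [0.5425, -0.198, 0.1998]
tcp_rot: [0.241, 1.559, -0.24]
force: [0.6, -0.1, 0.4]
finger_gap: 0.0463
```

```bash
python3 - <<'E'
from h import *
to([542,-195,80],3)
im=read_camera("top")[:,:,::-1]; cv2.imwrite("pics/top3.png",im); sd=read_camera("side")[:,:,::-1]
cv2.imwrite("pics/c3.png",np.hstack([cv2.resize(im[196:276,154:234],(400,400),interpolation=2),cv2.resize(sd[190:270,290:370],(400,400),interpolation=2)]))
print(proj("top",[.5287,.2083,.047]),proj("side",[.5287,.2083,.047]))
E
```

```text
t 10.2 tcp [ 542.5 -198.   199.8] jaw yaw -17.6 tilt x [-0.001  0.001 -1.   ] q [ 0.31  0.52  0.    1.67 -0.    0.96  0.01] F [ 0.6 -0.1  0.4] M [-0.008 -0.088  0.015] gap 46.3
[542, -195, 80] 3 -> [119.8   2.6  -1.2] [-0.359 -0.001 -0.001]
[190.88333857 235.08397866] [235.75414662 334.39728954]
```

View pics/c3.png

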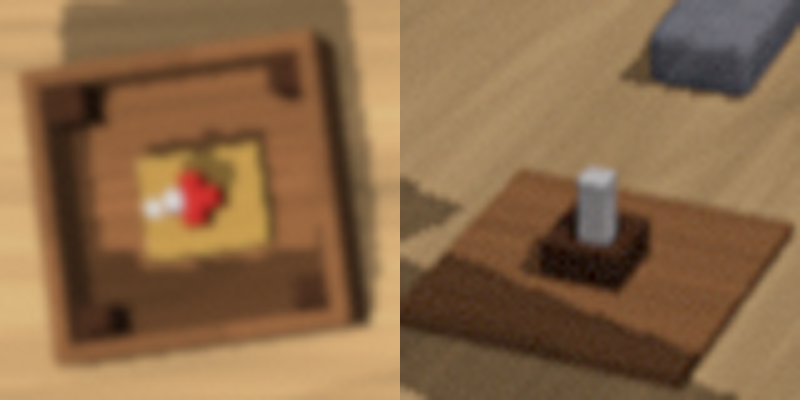

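The dot now points at the white mark, so the key is wound. In the side view the stem top is near (329.2,224.5). I'll triangulate the stem from the two views.

```bash
python3 - <<'E'
from h import *
sd=read_camera("side")[:,:,::-1]; h=cv2.cvtColor(np.ascontiguousarray(sd),cv2.COLOR_BGR2HSV)[215:245,318:340]
m=(h[...,1]<60)&(h[...,2]>110); yy,xx=np.nonzero(m); print(len(xx),xx.min()+318,xx.max()+318,yy.min()+215,yy.max()+215, xx.mean()+318,yy.mean()+215)
for u in(328.5,329,329.5): print(ray("side",u,224.5,.062)*1000)
for X in([542,-195],[544,-192.5],[543,-198]): print(X,proj("side",np.r_[X,48]/1000),proj("side",np.r_[X,62]/1000),proj("top",np.r_[X,62]/1000))
E
```

```text
84 326 332 223 237 329.32142857142856 229.96428571428572
[ 543.95249566 -196.49597657   62.        ]
[ 542.89434911 -196.9820817    62.        ]
[ 541.83629132 -197.46814606   62.        ]
[542, -195] [329.06562655 230.17574784] [328.96524764 224.96034118] [358.43721519 224.58161404]
[544, -192.5] [327.8223947  230.48317764] [327.71516719 225.26515553] [357.35826955 223.77029142]
[543, -198] [329.25295593 229.5038392 ] [329.15379509 224.29525297] [359.6898103  224.12763093]
```

Emit:
send_rows(moves=[15, 1, 0, -0.1, 0, 0, 0, 35, 2, 0, -0.2, 0, 0, 0, 60, 3, -1, -0.3, 0, 0, 0, 85, 3, -1, -0.36, 0, 0, 0, 105, 4, -1, -0.36, 0, 0, 0, 120, 4, -1, -0.36, 0, 0, 0, 130, 4, -1, -0.36, 0, 0, 0, 130, 4, -1, -0.36, 0, 0, 0, 130, 4, -1, -0.36, 0, 0, 0, 130, 4, -1, -0.36, 0, 0, 0])

```text
t: 11.35
tcp_pos: [0.543, -0.1947, 0.0705]
tcp_rot: [-0.033, 1.57, 0.033]
force: [-0.1, 0.2, 0.5]
finger_gap: 0.0466
```

```bash
python3 - <<'E'
from h import *
to([543,-194,37],3)
im=read_camera("top")[:,:,::-1]; sd=read_camera("side")[:,:,::-1]
cv2.imwrite("pics/c4.png",np.hstack([cv2.resize(im[185:265,318:398],(400,400),interpolation=2),cv2.resize(sd[190:270,290:370],(400,400),interpolation=2)]))
E
```

```text
t 11.3 tcp [ 543.  -194.7   70.5] jaw yaw 2.4 tilt x [ 0.001 -0.    -1.   ] q [ 0.36  0.68 -0.08  1.79  0.08  0.67  0.27] F [-0.1  0.2  0.5] M [-0.055 -0.08   0.035] gap 46.6
[543, -194, 37] 3 -> [33.5  0.7  0.1] [-0.01   0.001  0.   ]
```

View pics/c4.png

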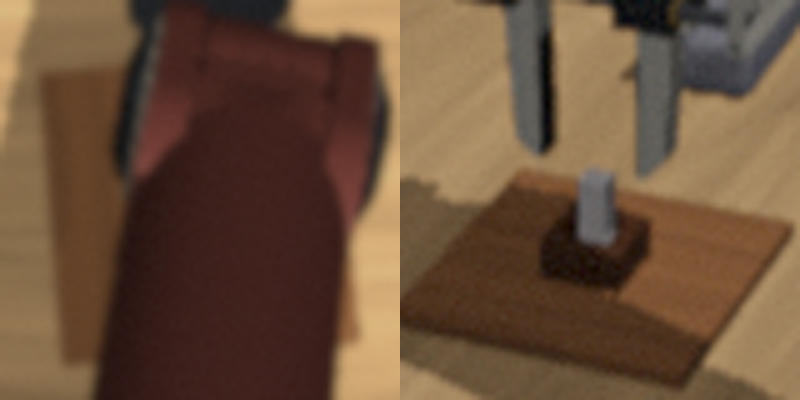

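Emit:
send_rows(moves=[10, 1, 0, -0.01, 0, 0, 0, 20, 1, 0, -0.01, 0, 0, 0, 28, 1, 0, -0.01, 0, 0, 0, 33, 1, 0, -0.01, 0, 0, 0, 33, 1, 0, -0.01, 0, 0, 0, 33, 1, 0, -0.01, 0, 0, 1, 33, 1, 0, -0.01, 0, 0, 1, 33, 1, 0, -0.01, 0, 0, 1, 33, 1, 0, -0.01, 0, 0, 1, 33, 1, 0, -0.01, 0, 0, 1], newtons=40)

```text
t: 12.45
tcp_pos: [0.5427, -0.1939, 0.0377]
tcp_rot: [-0.041, 1.57, 0.041]
force: [-0.6, 0.0, 0.8]
finger_gap: 0.0137
```

Emit:
send_rows(moves=[-2, 0, 0, 0, 0, 0, 1, -5, 0, 0, 0, 0, 0, 1, -10, 0, 0, 0, 0, 0, 1, -18, 0, 0, 0, 0, 0, 1, -30, 0, 0, 0, 0, 0, 1, -45, 0, 0, 0, 0, 0, 1, -65, 0, 0, 0, 0, 0, 1, -85, 0, 0, 0, 0, 0, 1, -105, 0, 0, 0, 0, 0, 1, -120, 0, 0, 0, 0, 0, 1])

```text
t: 13.45
tcp_pos: [0.5431, -0.194, 0.1601]
tcp_rot: [-0.042, 1.568, 0.04]
force: [0.3, 0.0, -3.8]
finger_gap: 0.0137
```

```bash
python3 - <<'E'
from h import *
to([529,208,160],7)
E
```

```text
t 13.4 tcp [ 543.1 -194.   160.1] jaw yaw 3.0 tilt x [ 0.003 -0.001 -1.   ] q [ 0.37  0.56 -0.1   1.72  0.07  0.86  0.29] F [ 0.3  0.  -3.8] M [-0.071 -0.104  0.011] gap 13.7
[529, 208, 160] 7 -> [-3.000e-01  4.022e+02  7.000e+00] [-0.07   0.003  0.001]
```

Emit:
send_rows(moves=[0, 15, 0, 0, 0, 0, 1, 0, 45, 1, -0.01, 0, 0, 1, 0, 85, 2, -0.02, 0, 0, 1, 0, 130, 3, -0.03, 0, 0, 1, 0, 175, 4, -0.04, 0, 0, 1, 0, 220, 5, -0.05, 0, 0, 1, 0, 265, 6, -0.06, 0, 0, 1, 0, 310, 7, -0.065, 0, 0, 1, 0, 350, 7, -0.065, 0, 0, 1, 0, 380, 7, -0.065, 0, 0, 1])

```text
t: 14.45
tcp_pos: [0.5279, 0.1908, 0.1595]
tcp_rot: [-0.095, 1.567, 0.097]
force: [0.8, 0.4, -3.3]
finger_gap: 0.0134
```

Emit:
send_rows(moves=[0, 15, 0, 0, 0, 0, 1, 0, 21, 0, 0, 0, 0, 1, 0, 21, 0, 0, 0, 0, 1, 0, 21, 0, 0, 0, 0, 1, 0, 21, 0, 0, 0, 0, 1, 0, 21, 0, 0, 0, 0, 1, 0, 21, 0, 0, 0, 0, 1, 0, 21, 0, 0, 0, 0, 1, 0, 21, 0, 0, 0, 0, 1, 0, 21, 0, 0, 0, 0, 1])

```text
t: 15.45
tcp_pos: [0.5254, 0.2116, 0.1595]
tcp_rot: [-0.095, 1.567, 0.097]
force: [-0.8, -1.2, -2.9]
finger_gap: 0.0133
```

```bash
python3 - <<'E'
from h import *
to([529,208,120],6.7)
im=read_camera("top")[:,:,::-1]; sd=read_camera("side")[:,:,::-1]; cv2.imwrite("pics/side5.png",sd); cv2.imwrite("pics/top5.png",im)
cv2.imwrite("pics/c5.png",np.hstack([cv2.resize(im[176:296,134:254],(400,400),interpolation=2),cv2.resize(sd[250:400,165:315],(400,400),interpolation=2)]))
for d in((60,60),(60,-60),(-60,60),(-60,-60)):
    a=np.radians(6.7); c=np.array([.529+(d[0]*np.cos(a)-d[1]*np.sin(a))/1e3,.208+(d[0]*np.sin(a)+d[1]*np.cos(a))/1e3,.122]); print(d,proj("side",c).round(1))
E
```

```text
t 15.4 tcp [525.4 211.6 159.5] jaw yaw 7.0 tilt x [ 0.001  0.001 -1.   ] q [-0.35  0.55 -0.12  1.75  0.08  0.85 -0.38] F [-0.8 -1.2 -2.9] M [-0.02  -0.119 -0.066] gap 13.3
[529, 208, 120] 6.7 -> [39.5 -4.1  3.1] [ 0.005  0.001 -0.001]
(60, 60) [182.6 314.4]
(60, -60) [217.8 275.7]
(-60, 60) [246.8 329.3]
(-60, -60) [277.3 287.9]
```

View pics/c5.png

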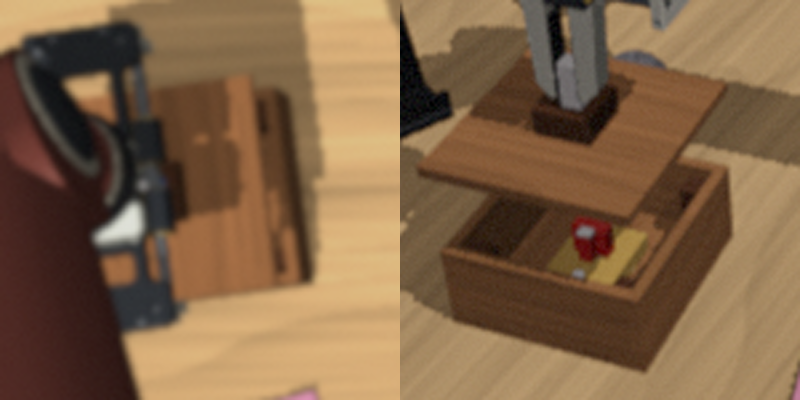

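Emit:
send_rows(moves=[5, -2, 1, 0.005, 0, 0, 1, 12, -4, 2, 0.005, 0, 0, 1, 20, -5.3, 3, 0.005, 0, 0, 1, 29, -5.3, 3, 0.005, 0, 0, 1, 38, -5.3, 3, 0.005, 0, 0, 1, 46, -5.3, 3, 0.005, 0, 0, 1, 52, -5.3, 3, 0.005, 0, 0, 1, 55, -5.3, 3, 0.005, 0, 0, 1, 55, -5.3, 3, 0.005, 0, 0, 1, 55, -5.3, 3, 0.005, 0, 0, 1])

```text
t: 16.55
tcp_pos: [0.5293, 0.2071, 0.1047]
tcp_rot: [-0.091, 1.567, 0.093]
force: [-0.1, 0.9, -3.4]
finger_gap: 0.0137
```

```bash
python3 - <<'E'
from h import *
to([529,206.7,92],6.7)
E
```

```text
t 16.6 tcp [529.3 207.1 104.7] jaw yaw 6.7 tilt x [ 0.002  0.002 -1.   ] q [-0.34  0.63 -0.11  1.79  0.09  0.73 -0.38] F [-0.1  0.9 -3.4] M [-0.046 -0.052  0.03 ] gap 13.7
[529, 206.7, 92] 6.7 -> [12.7 -0.4 -0.4] [ 0.     0.002 -0.001]
```

Free so far. I'll descend slowly, past the rim at TCP z ≈ 99.7.

Emit:
send_rows(moves=[1, 0, 0, 0, 0, 0, 1, 2, 0, 0, 0, 0, 0, 1, 3, 0, 0, 0, 0, 0, 1, 4, 0, 0, 0, 0, 0, 1, 5, 0, 0, 0, 0, 0, 1, 6, 0, 0, 0, 0, 0, 1, 7, 0, 0, 0, 0, 0, 1, 8, 0, 0, 0, 0, 0, 1, 8, 0, 0, 0, 0, 0, 1, 8, 0, 0, 0, 0, 0, 1])

```text
t: 17.55
tcp_pos: [0.5293, 0.2071, 0.0967]
tcp_rot: [-0.091, 1.567, 0.093]
force: [0.7, 0.3, -2.4]
finger_gap: 0.0138
```

```bash
python3 - <<'E'
from h import *
state()
E
```

```text
t 17.6 tcp [529.3 207.1  96.7] jaw yaw 6.7 tilt x [ 0.002  0.002 -1.   ] q [-0.34  0.64 -0.11  1.8   0.1   0.71 -0.38] F [ 0.7  0.3 -2.4] M [-0.089 -0.055  0.027] gap 13.8
```

Emit:
send_rows(moves=[0.5, 0, 0, 0, 0, 0, 1, 1, 0, 0, 0, 0, 0, 1, 1.5, 0, 0, 0, 0, 0, 1, 2, 0, 0, 0, 0, 0, 1, 2.5, 0, 0, 0, 0, 0, 1, 3, 0, 0, 0, 0, 0, 1, 3.5, 0, 0, 0, 0, 0, 1, 4, 0, 0, 0, 0, 0, 1, 4.5, 0, 0, 0, 0, 0, 1, 5, 0, 0, 0, 0, 0, 1])

```text
t: 18.55
tcp_pos: [0.5295, 0.2072, 0.0919]
tcp_rot: [-0.091, 1.566, 0.093]
force: [-0.0, 0.1, -0.4]
finger_gap: 0.0134
```

```bash
python3 - <<'E'
from h import *
state()
E
```

```text
t 18.6 tcp [529.5 207.2  91.9] jaw yaw 6.7 tilt x [ 0.002  0.002 -1.   ] q [-0.34  0.64 -0.1   1.8   0.1   0.7  -0.38] F [-0.   0.1 -0.4] M [ 0.049 -0.098 -0.024] gap 13.4
```

Emit:
send_rows(moves=[0.5, 0, 0, 0, 0, 0, 1, 1, 0, 0, 0, 0, 0, 1, 1.5, 0, 0, 0, 0, 0, 1, 1.5, 0, 0, 0, 0, 0, 1, 1.5, 0, 0, 0, 0, 0, 1, 1.5, 0, 0, 0, 0, 0, 1, 1.5, 0, 0, 0, 0, 0, 1, 1.5, 0, 0, 0, 0, 0, 1, 1.5, 0, 0, 0, 0, 0, 1, 1.5, 0, 0, 0, 0, 0, 1])

```text
t: 19.55
tcp_pos: [0.5297, 0.2072, 0.0916]
tcp_rot: [-0.091, 1.566, 0.093]
force: [-0.6, -0.9, 7.4]
finger_gap: 0.0138
```

```bash
python3 - <<'E'
from h import *
state()
E
```

```text
t 19.6 tcp [529.7 207.2  91.6] jaw yaw 6.7 tilt x [ 0.003  0.002 -1.   ] q [-0.34  0.64 -0.1   1.8   0.1   0.7  -0.39] F [-0.6 -0.9  7.4] M [-0.229  0.514 -0.056] gap 13.8
```

Seated: contact force 7.4 N at TCP z 91.6 (predicted 91.7). I'll let go of the stem, raise the tool a little and look.

Emit:
send_rows(moves=[-1, 0, 0, 0, 0, 0, -1, -1, 0, 0, 0, 0, 0, -1, -1, 0, 0, 0, 0, 0, -1, -1, 0, 0, 0, 0, 0, -1, -2, 0, 0, 0, 0, 0, -1, -10, 0, 0, 0, 0, 0, -1, -20, 0, 0, 0, 0, 0, -1, -30, 0, 0, 0, 0, 0, -1, -35, 0, 0, 0, 0, 0, -1, -35, 0, 0, 0, 0, 0, -1])

```text
t: 20.55
tcp_pos: [0.5303, 0.2075, 0.128]
tcp_rot: [-0.09, 1.563, 0.094]
force: [0.3, -0.1, 0.3]
finger_gap: 0.0887
```

```bash
python3 - <<'E'
from h import *
to([529.5,207,72.5],6.7)
im=read_camera("top")[:,:,::-1]; sd=read_camera("side")[:,:,::-1]
cv2.imwrite("pics/c6.png",np.hstack([cv2.resize(im[176:296,134:254],(400,400),interpolation=2),cv2.resize(sd[285:385,185:285],(400,400),interpolation=2)]))
E
```

```text
t 20.6 tcp [530.3 207.5 128. ] jaw yaw 6.7 tilt x [ 0.005  0.003 -1.   ] q [-0.34  0.59 -0.11  1.77  0.09  0.77 -0.38] F [ 0.3 -0.1  0.3] M [-0.043 -0.059 -0.039] gap 88.7
[529.5, 207, 72.5] 6.7 -> [55.5 -0.6 -1.2] [ 0.     0.006 -0.002]
```

View pics/c6.png

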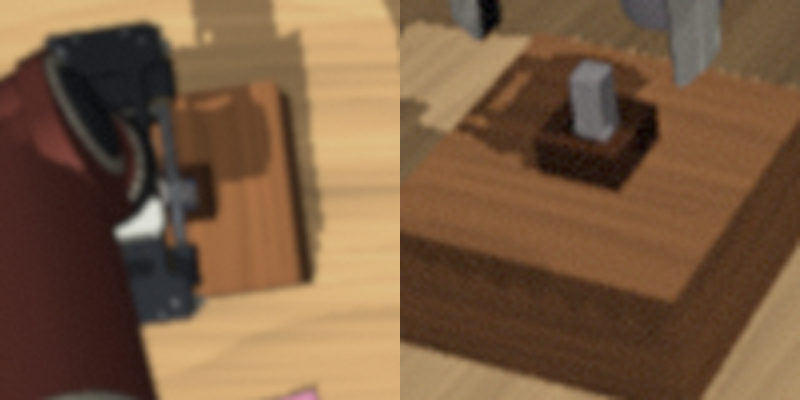

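Both lids are closed, the outer flat on the rim and the stem free (crop (595,100)). Next, the collar.

Emit:
send_rows(moves=[12, 0, -1, 0, 0.005, 0, -1, 24, -0.5, -1, 0, 0.005, 0, -1, 35, -0.5, -1, 0, 0.005, 0, -1, 44, -0.5, -1, 0, 0.005, 0, -1, 51, -0.5, -1, 0, 0.005, 0, -1, 54, -0.5, -1, 0, 0.005, 0, -1, 54.5, -0.5, -1, 0, 0.005, 0, -1, 54.5, -0.5, -1, 0, 0.005, 0, -1, 54.5, -0.5, -1, 0, 0.005, 0, -1, 54.5, -0.5, -1, 0, 0.005, 0, -1])

```text
t: 21.65
tcp_pos: [0.529, 0.2067, 0.0727]
tcp_rot: [-0.091, 1.57, 0.093]
force: [-0.2, 0.6, -0.4]
finger_gap: 0.0929
```

```bash
python3 - <<'E'
from h import *
to([529.5,207,73],6.7)
E
```

```text
t 21.6 tcp [529.  206.7  72.7] jaw yaw 6.7 tilt x [-0.001  0.002 -1.   ] q [-0.35  0.67 -0.1   1.82  0.1   0.66 -0.39] F [-0.2  0.6 -0.4] M [ 0.027 -0.093  0.023] gap 92.9
[529.5, 207, 73] 6.7 -> [-0.3  0.2  0.5] [ 0.    -0.001 -0.002]
```

Emit:
send_rows(moves=[0, 0, 0.5, 0, 0, 0, 0.3, 0, 0, 0.5, 0, 0, 0, 0.3, 0, 0, 0.5, 0, 0, 0, 1, 0, 0, 0.5, 0, 0, 0, 1, 0, 0, 0.5, 0, 0, 0, 1, 0, 0, 0.5, 0, 0, 0, 1, 0, 0, 0.5, 0, 0, 0, 1, 0, 0, 0.5, 0, 0, 0, 1, 0, 0, 0.5, 0, 0, 0, 1, 0, 0, 0.5, 0, 0, 0, 1], newtons=25)

```text
t: 22.65
tcp_pos: [0.5296, 0.2068, 0.0727]
tcp_rot: [-0.091, 1.569, 0.094]
force: [-0.0, 1.0, 0.3]
finger_gap: 0.0394
```

```bash
python3 - <<'E'
from h import *
to([529.5,207,73],6.7)
E
```

```text
t 22.6 tcp [529.6 206.8  72.7] jaw yaw 6.7 tilt x [-0.001  0.002 -1.   ] q [-0.35  0.67 -0.1   1.82  0.1   0.66 -0.39] F [-0.   1.   0.3] M [-0.019 -0.161  0.039] gap 39.4
[529.5, 207, 73] 6.7 -> [-0.3  0.2 -0.1] [ 0.    -0.001 -0.002]
```

Emit:
send_rows(moves=[-1, 0, 0, 0, 0, 0, 1, -2, 0, 0, 0, 0, 0, 1, -3, 0, 0, 0, 0, 0, 1, -5, 0, 0, 0, 0, 0, 1, -7, 0, 0, 0, 0, 0, 1, -10, 0, 0, 0, 0, 0, 1, -13, 0, 0, 0, 0, 0, 1, -16, 0, 0, 0, 0, 0, 1, -18, 0, 0, 0, 0, 0, 1, -20, 0, 0, 0, 0, 0, 1])

```text
t: 23.65
tcp_pos: [0.5296, 0.2068, 0.093]
tcp_rot: [-0.091, 1.569, 0.094]
force: [-0.1, -0.0, -2.4]
finger_gap: 0.0397
```

```bash
python3 - <<'E'
from h import *
to([529.6,206.8,155],6.7)
sd=read_camera("side")[:,:,::-1]
cv2.imwrite("pics/c7.png",cv2.resize(sd[270:390,175:295],(500,500),interpolation=2))
E
```

```text
t 23.6 tcp [529.6 206.8  93. ] jaw yaw 6.7 tilt x [-0.001  0.002 -1.   ] q [-0.34  0.64 -0.11  1.8   0.1   0.7  -0.38] F [-0.1 -0.  -2.4] M [-0.077 -0.088  0.028] gap 39.7
[529.6, 206.8, 155] 6.7 -> [-62.    0.1  -0.1] [ 0.    -0.    -0.002]
```

View pics/c7.png

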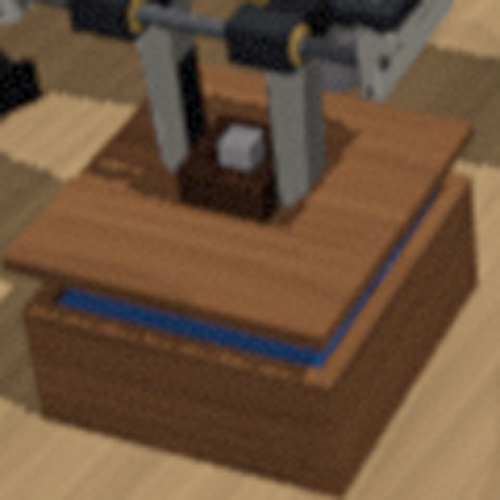

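The outer lid rises alone, and the blue lid stays in the mouth with the stem inside the hole. I'll go on straight up.

Emit:
send_rows(moves=[-4, 0, 0, 0, 0, 0, 1, -9, 0, 0, 0, 0, 0, 1, -16, 0, 0, 0, 0, 0, 1, -24, 0, 0, 0, 0, 0, 1, -32, 0, 0, 0, 0, 0, 1, -40, 0, 0, 0, 0, 0, 1, -48, 0, 0, 0, 0, 0, 1, -55, 0, 0, 0, 0, 0, 1, -60, 0, 0, 0, 0, 0, 1, -62, 0, 0, 0, 0, 0, 1])

```text
t: 24.7
tcp_pos: [0.5301, 0.2069, 0.1559]
tcp_rot: [-0.09, 1.568, 0.094]
force: [-0.3, 0.2, -2.8]
finger_gap: 0.0397
```

Emit:
send_rows(moves=[0, 0, 0, 0, 0, 0, 1, 0, 0, 0, 0, 0, 0, 1, 0, 0, 0, 0, 0, 0, 1, 0, 0, 0, 0, 0, 0, 1, 0, 0, 0, 0, 0, 0, 1, 0, 0, 0, 0, 0, 0, 1, 0, 0, 0, 0, 0, 0, 1, 0, 0, 0, 0, 0, 0, 1, 0, 0, 0, 0, 0, 0, 1, 0, 0, 0, 0, 0, 0, 1])

```text
t: 25.7
tcp_pos: [0.5301, 0.2069, 0.156]
tcp_rot: [-0.09, 1.568, 0.094]
force: [0.7, -0.8, -2.7]
finger_gap: 0.0401
```

```bash
python3 - <<'E'
from h import *
state()
sd=read_camera("side")[:,:,::-1]
cv2.imwrite("pics/c8.png",cv2.resize(sd[210:390,150:330],(540,540),interpolation=2))
E
```

```text
t 25.7 tcp [530.1 206.9 156. ] jaw yaw 6.7 tilt x [ 0.001  0.002 -1.   ] q [-0.33  0.56 -0.12  1.74  0.08  0.84 -0.37] F [ 0.7 -0.8 -2.7] M [-0.033 -0.093 -0.021] gap 40.1
```

View pics/c8.png

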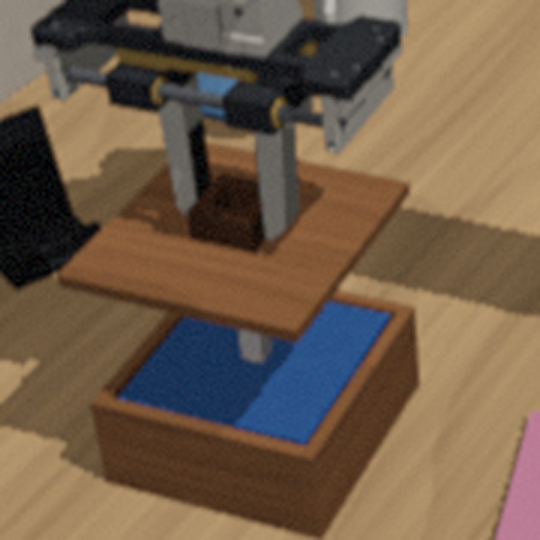

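The outer lid hangs level above the stem. Its underside is at about 145 mm and the stem top at 116 mm. The blue lid is seated flat in the mouth.

```bash
python3 -c "
from bench import robot
print(robot.job_done())"
```

```text
the job is handed in; nothing more can be done
None
```

The job is done and handed in at about 26 s of the 72 s allowed, with the arm still holding the outer lid up over the box.

- **Key:** I wound it clockwise in one grasp until the torque rose from about 0.1 to 0.55 N m at the stop. The camera then showed the white dot pointing at the white mark.
- **Lids on the box:** I carried both lids by the stem and lowered them into the mouth. They stopped at the expected height (TCP 91.6 mm against 91.7 mm predicted) with 7 N of contact, and then I let go of the stem.
- **Outer lid raised:** I lifted it alone by the collar, 83 mm straight up. Its underside is about 29 mm above the stem top, and the grip is steady (2.7 N of load, 40 mm opening).
- **Last picture:** The blue lid lies flat in the mouth with its stem free below the raised lid. I steered clear of the other things on the shelf but did not take a last full picture of them.
- **Disagreement:** The box position by touch and by camera differed by about 3 mm. I aimed between the two for the fit, and the lids went in without catching.

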